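Turn the test piece over the pallet's edge and seat it

ROBOT

A 7-joint arm with a two-finger parallel gripper is mounted at the origin on the work surface. World frame = base frame: x ahead of the robot, y to its left, z up, the work surface at z = 0. Lengths are in mm, angles in rad, forces in N, time in s.
With the tool pointing down it reaches from about 400 to 875 mm from the base axis. Payload 4.4 kg.
Tool frame: the origin (TCP) lies on the centre line of the jaws, within the pads' length; the fingertips stand 25 mm ahead of it and the grasp point (between the pads) lies 6 mm ahead of it (ctrl.finger_overhang is the distance from the TCP to the fingertips, in mm); z points along the fingers, y is the line along which they close (so a half turn about z gives the same grasp; the last joint's range is limited). The gripper opens to 85 mm and grips with 20 to 120 N. Pads are 22 mm wide; open, the fingers measure 114 mm over their backs; the gripper's body (76 mm by 85 mm) begins 54 mm behind the grasp point. The pads swing forward as they close: fully open they stand 13 mm farther back than shut.
Start: joints at [1.169, 0.628, 0.038, 1.517, -0.027, 0.996, -0.02], TCP at [214.218, -613.7, 256.313] pointing down, gripper open.
Joint ranges: [-3.06, 3.06], [-0.37, 2.12], [-1.25, 1.32], [0.18, 2.47], [-1.1, 4.24], [0.23, 1.98], [-2.94, 2.94]. Speed limits (rad/s): [2.57, 2.57, 3.14, 3.14, 3.14, 3.14, 3.14].

INTERFACE

Orientations are given as [roll, pitch, yaw] about the fixed x, y, z axes, in that order (R = Rz(yaw) Ry(pitch) Rx(roll)).
In Python, from cell import ctrl gives the robot as it stands. The module is installed in compiled form; this text tells all that it offers.
- The arm moves only by the tool play_rows, never from a script. Its argument "targets" is a list of rows, each a list of 5 numbers: the closure, from 0 (fully open) to 1 (shut), then the shift along the tool's x, y, z in cm, then the turn about the tool's z in degrees. In form: [[gripper, dx, dy, dz, spin], ...]. A call has 1 to 10 rows; each row is the pose to reach, as a shift and turn from the pose commanded when the call began, along the tool's axes at that moment; what a row does not reach only later rows make up. A row lasts 1/10 s, in which the tool goes at most 50 mm and 8.59 degrees, less where a joint would pass 70% of its speed; a pose out of reach is approached as far as the arm can. A call with a gripper value outside its range is refused whole. The fingers move at their own pace and stop on an object; the grip force is fixed at half the most. Time passes only in rows, so rows that repeat a pose let the fingers close. It gives the time, the measured TCP pose, the force, the opening and the grip force at its end, in the units of the state.
- ctrl.read_state(): the state, without advancing time (a new reading comes with each control period).
- ctrl.get_image(name): name is "scene" or "top" or "wrist"; returns (picture, depth): 384x512x3 uint8, red, green, blue; 384x512 float32, mm along the optical axis (not along the pixel's ray), 0 where there is no reading.
- ctrl.calibration(name): a dict with "vfov" (degrees; the focal length in pixels is half the picture's height over the tangent of half this angle, whatever the lens; pixels are square), "cx", "cy" (the principal point, pixels), "k1" (the pictures are not rectified: a ray, as slopes to the right and down, at radius r is drawn at 1 + k1 r^2 times it, then the intrinsics apply), "extrinsics" (4x4, takes a point from camera to world coordinates); the wrist camera has in their place "mount" (4x4, takes a point from camera to tool coordinates, whose origin is the TCP and whose axes are the flange's). Camera axes: x right, y down, z forward; pixel columns grow to the right and rows downward; lengths in mm; the calibration is good to about 2 mm. A picture is of the moment at which its call begins: read the wrist's pose just before it. calibration takes no time and is no camera call.
- ctrl.finish_job(): hands the job in; it is judged then, once.
Trained networks look in the newest picture that a camera, given by its name, has taken for a name from the list of things; names that differ only in an ending like _2 or _b are one class to them, and where a whole thing is asked for, a point or a joint stands for the part that bears it (a point fixed in the world has none). Each returns a list of dicts, best first, with "confidence" (0 to 1); they miss things now and then, are a little off and sometimes report something else, mostly with a low value. They report only what shows in the picture. A call takes as long as a camera call. They do not tell look-alikes from the thing itself.
- ctrl.search_frame(camera, name): "bbox" ([left, top, right, bottom] in pixels, round what is visible of it).
- ctrl.trace(camera, name): "pixels" (384x512 bool, what is visible of it) and "bbox" ([left, top, right, bottom] in pixels, round what is visible of it).
The state is a dict: "clock": time; "qpos": joint angles; "qd": joint speeds; "tau": joint torques, N m; "eef_pos": TCP position; "tool_rot": TCP orientation; "force": force on the tool from outside, world axes, zero at the start; "torque": the same for the moment, N m; "width": finger opening in mm; "gripper_force": force on a finger pad.
Only numpy, scipy, OpenCV 4.12 (cv2) and the standard library are available. Lean on these libraries where they do the work, as an engineer would, in place of code of your own. Each camera call takes 0.05 s, during which the arm holds its last target. There are 200 camera calls.

TASK

The flat aluminium test piece lies milled face down on the granite bench in front of the steel pallet. With the fingertips, push it up against the pallet's front edge, tip it up on that edge and flip it over onto the pallet, milled face up, then push it home, flat and square against the stop rail at the back. Do not pick it up: it is only pushed and tipped on its edge, never pinched and carried, and everything else on the bench stays where it is.

Things in the scene. Friction and masses are not known exactly. Their poses are not given: they have to be found in the camera images.
- testpiece: loose flat aluminium piece, 70 (x) x 100 (y) x 10 mm (z), 0.12 to 0.24 kg; origin at its centre. One long side roughly faces the pallet's front edge. The milled face, underneath, is bevelled 5 mm at 45 degrees along both long sides, so these are upright only in the upper 5 mm. At the start its z points up, out of its plain back with two screw holes. Turned over, it points down. Friction about 0.6: pressed at 10 N, its rear side rides up with the fingertips
- pallet: fixed steel pallet, 120 deep (x) x 180 wide (y) x 10 mm thick, front face upright. Origin on the bench (z = 0) at the middle of the bottom of its front edge; x points level from that edge across the pallet, y along the edge, z up. A stop rail (16 thick, 140 long, rising 12 mm above the pallet's top) stands across it near the back
- stop (a point): middle of the stop rail's front face (the face that the test piece is seated against), 95 mm behind the pallet's front edge and 6 mm above the pallet's top; axes as the pallet's
- vblock: bystander, to be left alone: small cast iron V-block, 50 x 40 x 38 high mm; origin at the centre of its underside
- gaugeblock: bystander, to be left alone: steel gauge block standing on edge, 9 x 35 x 30 high mm; origin at the centre of its underside
- ringgauge: bystander, to be left alone: steel ring gauge, 52 across, 18 high mm; origin at the centre of its underside
- brush: bystander, to be left alone: cleaning brush lying flat, 150 long mm; origin at the centre of its underside
- calliper: bystander, to be left alone: digital calliper lying flat, 230 long mm; origin at the centre of its underside
- alcohol: bystander, to be left alone: clear bottle, 48 across, 130 high mm; origin at the centre of its underside
- stylusbox: bystander, to be left alone: flat black box, 60 x 110 x 22 high mm; origin at the centre of its underside
Mind the look-alikes: they are no part of the job. There is more than one size of the testpiece; the one meant has the size given above.

How it is judged (in metres and radians):
On the way:
1. the test piece is tipped up on its long edge at the pallet's front edge (leaning 55 to 115 degrees from flat) (angle between testpiece's own z axis and vertical between 0.96 and 2 rad and x of testpiece in the frame of pallet between -0.05 and 0.04 m and y of testpiece in the frame of pallet between -0.06 and 0.06 m), for 0.05 s.
At the end, for the whole second after the job is handed in: the test piece lies flat on the pallet, turned over (within 4 degrees), wholly on it, its long side within 3 mm of the stop rail and square to it within 3 degrees, at rest (angle between testpiece's own z axis and vertical above 3.07 rad and x of testpiece in the frame of stop between -0.038 and -0.033 m and z of testpiece in the frame of pallet between 0.0135 and 0.0165 m and y of testpiece in the frame of pallet between -0.04 and 0.04 m and angle between the y axis of testpiece and the y axis of pallet, either way round below 0.05 rad and linear speed of testpiece below 0.01 m/s); the robot touches nothing.
It fails at once if the test piece is picked up: its centre comes more than 44 mm above the bench (tipping it on its edge takes it to 36 mm) (height (world z) of testpiece above 0.044 m).
It fails at once if the test piece is lifted flat: its centre is more than 32 mm above the bench while it lies within 29 degrees of level (height (world z) of testpiece above 0.032 m and (angle between testpiece's own z axis and vertical below 0.5 rad or angle between testpiece's own z axis and vertical above 2.64 rad)).
It fails at once if a bystander is moved by more than 20 mm (distance of any of vblock, gaugeblock, ringgauge, brush, calliper, alcohol, stylusbox from where it was at the start of the episode above 0.02 m).
It also fails if it takes over 69 s, if anything falls off the work surface, if the arm or the gripper's body presses on something with over 40 N, if the wrist force passes 120 N, or if a joint passes its speed limit or range.

## Working session

There is one attempt and no reset: what is moved stays moved. The work goes in short steps, Python scripts to look and compute and a tool call to move; the robot and the scene stay as the last step left them, time stands still between calls to the robot, and variables do not carry over. Pictures are saved under pics/ and viewed, at most 10 in all, crops included, and the job is handed in when it is done.

Besides the shell and the picture viewer there is one more tool, called after "Emit:" in YAML: its name, and indented under it one key for each argument. play_rows: Moves the arm, as the interface text tells. Its arguments: {"type":"object","properties":{"targets":{"type":"array"}},"required":["targets"]}

```bash
mkdir -p pics
cat > h.py <<'E'
import numpy as np, cv2
from cell import ctrl
def K(c):
    f=192/np.tan(np.radians(c['vfov']/2)); return f
def world(cam,uv,depth,T=None):
    c=ctrl.calibration(cam); f=K(c); uv=np.atleast_2d(uv).astype(float)
    d=(uv-[c['cx'],c['cy']])/f; r=np.linalg.norm(d,axis=1,keepdims=True); s=d.copy()
    for _ in range(20): s=d/(1+c['k1']*(s**2).sum(1,keepdims=True))
    P=np.c_[s,np.ones(len(s))]*np.reshape(depth,(-1,1))
    T=np.array(c['extrinsics']) if T is None else T
    return P@T[:3,:3].T+T[:3,3], s, T
def cloud(cam,depth,T=None):
    v,u=np.mgrid[0:384,0:512]; P,_,_=world(cam,np.c_[u.ravel(),v.ravel()],depth.ravel(),T)
    P[depth.ravel()==0]=np.nan
    return P.reshape(384,512,3)
E
python3 - <<'E'
from h import *
for cam in ['top','scene']:
    im,d=ctrl.get_image(cam); np.savez(cam+'0.npz',im=im,d=d)
    cv2.imwrite(f'pics/{cam}0.png',cv2.resize(im[:,:,::-1],(800,600)))
    P=cloud(cam,d)
    for n in ['testpiece','pallet']:
        for r in ctrl.trace(cam,n):
            m=r['pixels']; Q=P[m]; Q=Q[~np.isnan(Q[:,0])]
            h=np.median(Q[:,2]); rc=cv2.minAreaRect(Q[abs(Q[:,2]-h)<4][:,:2].astype(np.float32))
            print(cam,n,round(r['confidence'],2),r['bbox'],m.sum(),'z',h.round(1),rc)
s=ctrl.read_state();print(s);print(ctrl.calibration('wrist'),ctrl.calibration('top'))
E
```

```text
top testpiece 0.76 [179.9, 209.4, 207.4, 232.3] 372 z 7.5 ((475.591552734375, 217.2889404296875), (52.561805725097656, 75.64608001708984), 39.21849060058594)
top testpiece 0.6 [252.4, 232.1, 277.7, 252.8] 383 z 7.3 ((401.13201904296875, -10.746166229248047), (75.64395904541016, 52.05602264404297), 73.6776351928711)
top pallet 0.68 [213.8, 142.3, 272.1, 183.8] 2043 z 10.4 ((669.3829956054688, 58.74937438964844), (180.21151733398438, 120.82337951660156), 83.44841003417969)
scene testpiece 0.93 [237.2, 178.3, 271.6, 204.8] 380 z 11.3 ((521.94189453125, 72.95665740966797), (105.44501495361328, 74.41206359863281), 86.64382934570312)
scene testpiece 0.61 [196.0, 181.9, 223.2, 197.0] 187 z 8.7 ((398.01007080078125, -10.152305603027344), (73.82061004638672, 55.152198791503906), 76.08787536621094)
scene testpiece 0.53 [257.6, 165.6, 275.1, 177.5] 133 z 8.8 ((471.67926025390625, 219.95263671875), (49.24281692504883, 80.08212280273438), 36.6096305847168)
scene pallet 0.74 [251.0, 191.3, 317.8, 228.4] 1352 z 11.5 ((665.7941284179688, 59.85931396484375), (184.8027801513672, 123.73646545410156), 8
[... 926 characters left out ...]
-01, -7.58238646e-04, -1.56316924e-04,
         6.89467309e-01],
       [-5.50098711e-05, -2.70993299e-01,  9.62581232e-01,
        -1.16550397e+02],
       [ 0.00000000e+00,  0.00000000e+00,  0.00000000e+00,
         1.00000000e+00]])} {'vfov': 51.27520553896509, 'cx': 255.02796603011635, 'cy': 190.75878482035418, 'k1': -0.04011527369968853, 'extrinsics': array([[ 5.24458904e-03, -9.94460521e-01,  1.04979842e-01,
         4.35508641e+02],
       [-9.99790914e-01, -3.13969408e-03,  2.02056949e-02,
        -3.06354699e+00],
       [-1.97641613e-02, -1.05063863e-01, -9.94269059e-01,
         1.28902129e+03],
       [ 0.00000000e+00,  0.00000000e+00,  0.00000000e+00,
         1.00000000e+00]])}
```

Run:
```python
from h import *
z=np.load('top0.npz'); z2=np.load('scene0.npz')
a=cv2.resize(z['im'][120:270,150:350,::-1],(800,600),interpolation=cv2.INTER_CUBIC)
cv2.imwrite('pics/topcrop.png',a)
# plate & pallet precise from both clouds
for f,cam in ((z,'top'),(z2,'scene')):
    P=cloud(cam,f['d']).reshape(-1,3)
    m=(P[:,2]>6)&(P[:,2]<15)&(P[:,0]>460)&(P[:,0]<580)&(abs(P[:,1]-73)<75)
    print(cam,cv2.minAreaRect(P[m][:,:2].astype(np.float32)), m.sum(),np.median(P[m][:,2]))
    m=(abs(P[:,0]-500)<150)&(abs(P[:,1])<200)&(P[:,2]<5); print('bench',np.nanmedian(P[m][:,2]))
    m=(P[:,2]>18)&(P[:,2]<27)&(abs(P[:,0]-700)<60)&(abs(P[:,1]-55)<110)
    print('rail',cv2.minAreaRect(P[m][:,:2].astype(np.float32)),m.sum(),np.median(P[m][:,2]))
```

```text
top ((513.0318603515625, 70.63372802734375), (106.93757629394531, 133.995361328125), 4.691028594970703) 633 9.814244730550172
bench -0.1634732464051467
rail ((684.6483764648438, 36.39994430541992), (179.83457946777344, 67.3240737915039), 83.33666229248047) 204 22.332498773193834
scene ((512.7476196289062, 74.52522277832031), (104.80303955078125, 95.9830093383789), 84.25359344482422) 356 11.372604428682507
bench 1.3695817728437305
rail ((705.2603759765625, 33.55495834350586), (183.26663208007812, 24.802120208740234), 80.07858276367188) 171 22.810003101379152
```

View pics/topcrop.png

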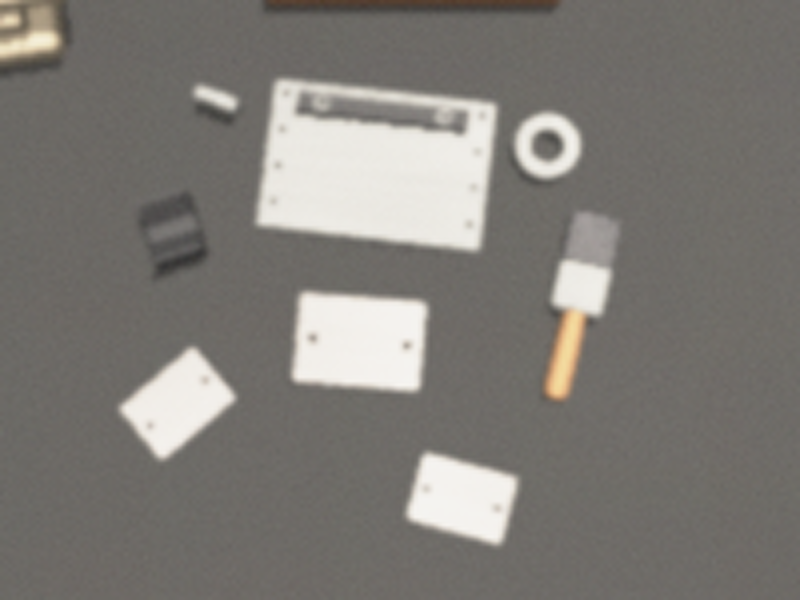

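View pics/scene0.png

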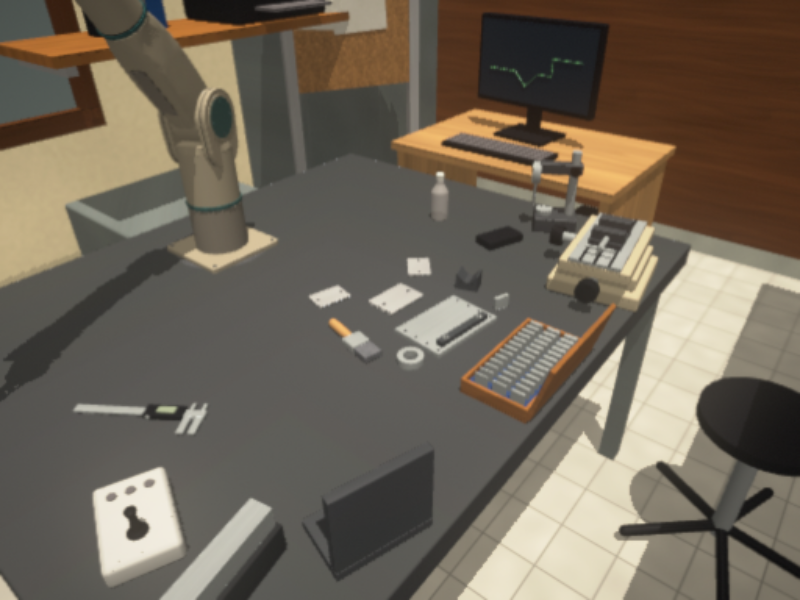

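Of the three plates in the top crop, the one at (360,342), about 105 x 74 mm, fits 70 x 100 and lies just in front of the pallet. The plates at (178,403) and (462,498), about 75 x 52 mm, are the look-alikes. The pallet's rail is at its far end, away from the robot. I'll move to just behind the piece.

Emit:
play_rows:
  targets:
    - [0.42,23,-28.7,0,25.8]
    - [0.42,23,-28.7,0,25.8]
    - [0.42,23,-28.7,0,25.8]
    - [0.42,23,-28.7,0,25.8]
    - [0.42,23,-28.7,0,25.8]
    - [0.42,23,-28.7,0,25.8]
    - [0.42,23,-28.7,0,25.8]
    - [0.42,23,-28.7,0,25.8]
    - [0.42,23,-28.7,0,25.8]
    - [0.42,23,-28.7,0,25.8]

```text
clock: 1.3
eef_pos: [336.9, -267.4, 256.6]
tool_rot: [3.141, -0.001, -0.114]
force: [0.4, -0.6, -0.1]
width: 49.7
gripper_force: 0.0
```

Emit:
play_rows:
  targets:
    - [0.42,8.3,-35.9,0,0]
    - [0.42,8.3,-35.9,0,0]
    - [0.42,8.3,-35.9,0,0]
    - [0.42,8.3,-35.9,0,0]
    - [0.42,8.3,-35.9,0,0]
    - [0.42,8.3,-35.9,0,0]
    - [0.42,8.3,-35.9,0,0]
    - [0.42,8.3,-35.9,0,0]
    - [0.42,8.3,-35.9,0,0]
    - [0.42,8.3,-35.9,0,0]

```text
clock: 2.3
eef_pos: [460.5, 78.3, 256.0]
tool_rot: [3.14, 0.0, -0.117]
force: [-0.9, -0.3, -0.4]
width: 49.5
gripper_force: 0.0
```

```bash
cat >> h.py <<'E'
from scipy.spatial.transform import Rotation as R
def wristT():
    s=ctrl.read_state(); T=np.eye(4); T[:3,:3]=R.from_euler('xyz',s['tool_rot']).as_matrix(); T[:3,3]=s['eef_pos']
    return T@np.array(ctrl.calibration('wrist')['mount'])
def rect(P,x0,x1,y0,y1,z0,z1):
    Q=P.reshape(-1,3); m=(Q[:,0]>x0)&(Q[:,0]<x1)&(Q[:,1]>y0)&(Q[:,1]<y1)&(Q[:,2]>z0)&(Q[:,2]<z1)
    return cv2.minAreaRect(Q[m][:,:2].astype(np.float32)),m.sum(),np.median(Q[m][:,2]).round(1)
E
python3 - <<'E'
from h import *
T=wristT(); im,d=ctrl.get_image('wrist'); np.savez('w1.npz',im=im,d=d,T=T)
cv2.imwrite('pics/w1.png',im[:,:,::-1])
P=cloud('wrist',d,T)
for n in ['testpiece','pallet']:
    for r in ctrl.trace('wrist',n):
        Q=P[r['pixels']&(d>0)]; h=np.median(Q[:,2])
        print(n,round(r['confidence'],2),np.round(r['bbox']),h.round(1),cv2.minAreaRect(Q[abs(Q[:,2]-h)<3.5][:,:2].astype(np.float32)))
print(ctrl.finger_overhang,ctrl.read_state()['eef_pos'],ctrl.read_state()['tool_rot'])
E
```

```text
testpiece 0.98 [205.  92. 288. 155.] 9.0 ((524.7408447265625, 72.57775115966797), (100.19587707519531, 70.78738403320312), 85.51718139648438)
testpiece 0.76 [117. 138. 181. 202.] 6.6 ((474.45660400390625, 218.125), (54.20964050292969, 77.44017028808594), 40.328548431396484)
testpiece 0.55 [290. 184. 350. 222.] 6.6 ((399.94622802734375, -10.510856628417969), (77.21314239501953, 53.77348327636719), 74.92416381835938)
pallet 0.95 [168.   0. 326.  51.] 9.0 ((635.290771484375, 63.25284957885742), (180.66539001464844, 54.69284439086914), 83.2345962524414)
25.0 [460.13676592  77.87648874 256.31312582] [ 3.14063890e+00  2.44303893e-04 -1.18429999e-01]
```

View pics/w1.png

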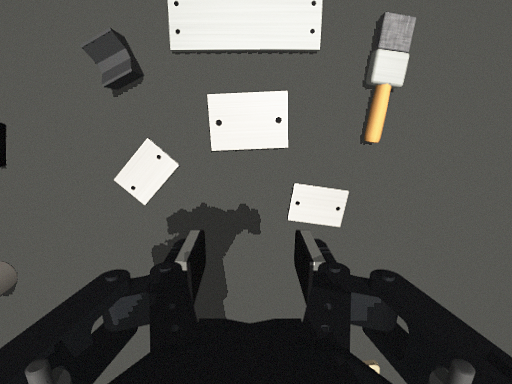

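Emit:
play_rows:
  targets:
    - [0.42,0,-0.2,10,0]
    - [0.42,0,-0.2,15,0]
    - [0.42,0,-0.2,20,0]
    - [0.42,0,-0.2,22,0]
    - [0.42,0,-0.2,22.4,0]
    - [0.42,0,-0.2,22.4,0]
    - [0.42,0,-0.2,22.4,0]
    - [0.42,0,-0.2,22.4,0]

```text
clock: 3.25
eef_pos: [460.3, 80.5, 31.7]
tool_rot: [3.142, 0.001, -0.116]
force: [-0.2, -1.3, 0.1]
width: 49.2
gripper_force: 0.0
```

Emit:
play_rows:
  targets:
    - [0.42,0,0,0.4,0]
    - [0.42,0,0,0.4,0]
    - [0.42,0,0,0.4,0]

```text
clock: 3.55
eef_pos: [460.7, 81.6, 28.8]
tool_rot: [3.141, -0.0, -0.116]
force: [0.3, -0.9, 1.0]
width: 49.4
gripper_force: 0.0
```

Emit:
play_rows:
  targets:
    - [0.42,0,0,0.2,0]
    - [0.42,0,0,0.2,0]
    - [0.42,0,0,0.2,0]

```text
clock: 3.85
eef_pos: [460.6, 82.3, 26.4]
tool_rot: [3.142, -0.0, -0.114]
force: [-0.7, 0.0, -0.0]
width: 49.5
gripper_force: 0.0
```

Emit:
play_rows:
  targets:
    - [0.42,0,0,0.2,0]
    - [0.42,0,0,0.2,0]
    - [0.42,0,0,0.2,0]

```text
clock: 4.15
eef_pos: [460.4, 82.2, 24.2]
tool_rot: [-3.142, 0.0, -0.114]
force: [0.1, -0.0, -0.5]
width: 49.2
gripper_force: 0.0
```

Emit:
play_rows:
  targets:
    - [0.42,0,0,0.2,0]
    - [0.42,0,0,0.2,0]
    - [0.42,0,0,0.2,0]

```text
clock: 4.45
eef_pos: [460.5, 82.2, 22.3]
tool_rot: [-3.142, 0.0, -0.115]
force: [0.8, 0.1, 0.2]
width: 49.2
gripper_force: 0.0
```

Emit:
play_rows:
  targets:
    - [0.42,0,0,0.2,0]
    - [0.42,0,0,0.2,0]
    - [0.42,0,0,0.2,0]

```text
clock: 4.75
eef_pos: [460.5, 82.2, 22.0]
tool_rot: [3.141, -0.002, -0.114]
force: [-3.3, -0.0, 23.1]
width: 49.7
gripper_force: 11.4
```

Emit:
play_rows:
  targets:
    - [0.42,0,0,0.1,0]
    - [0.42,0,0,0.1,0]
    - [0.42,0,0,0.1,0]

```text
clock: 5.05
eef_pos: [460.5, 82.2, 22.0]
tool_rot: [3.141, -0.003, -0.114]
force: [-5.8, -0.9, 36.1]
width: 49.8
gripper_force: 17.6
```

Emit:
play_rows:
  targets:
    - [0.42,0,0,0.1,0]
    - [0.42,0,0,0.1,0]
    - [0.42,0,0,0.1,0]

```text
clock: 5.35
eef_pos: [460.5, 82.3, 21.9]
tool_rot: [3.141, -0.003, -0.114]
force: [-7.2, -1.1, 47.4]
width: 49.4
gripper_force: 23.7
```

Emit:
play_rows:
  targets:
    - [0.42,0,0,-0.55,0]
    - [0.42,1,0,-0.55,0]
    - [0.42,1.6,0,-0.55,0]
    - [0.42,2.2,0,-0.55,0]
    - [0.42,2.9,0,-0.55,0]
    - [0.42,3.6,0,-0.55,0]
    - [0.42,4.3,0,-0.55,0]
    - [0.42,5.0,0,-0.55,0]
    - [0.42,5.6,0,-0.55,0]
    - [0.42,5.6,0,-0.55,0]

```text
clock: 6.35
eef_pos: [517.4, 75.7, 23.8]
tool_rot: [-3.141, -0.001, -0.116]
force: [-0.5, 0.1, -0.3]
width: 49.4
gripper_force: 0.0
```

```bash
cat > look.py <<'E'
from h import *
import sys
T=wristT(); im,d=ctrl.get_image('wrist'); n=sys.argv[1]; np.savez(n+'.npz',im=im,d=d,T=T)
cv2.imwrite(f'pics/{n}.png',im[:,:,::-1]); P=cloud('wrist',d,T)
e=np.array([.993,-.118]);g=np.array([.118,.993]); o=np.array([608.1,66.5])
def pal(p): p=np.asarray(p)[:2]-o; return (p@e).round(1),(p@g).round(1)
print('tcp',pal(ctrl.read_state()['eef_pos']),ctrl.read_state()['force'].round(1))
for r in ctrl.trace('wrist','testpiece')[:2]:
    Q=P[r['pixels']&(d>0)]; h=np.median(Q[:,2]); c=cv2.minAreaRect(Q[abs(Q[:,2]-h)<3.5][:,:2].astype(np.float32))
    print(round(r['confidence'],2),np.round(r['bbox']),h.round(1),'pal',pal(c[0]),c[1],c[2], 'z',np.percentile(Q[:,2],[2,50,98]).round(1))
    nn=np.linalg.svd(Q-Q.mean(0),full_matrices=False)[2][2]; print('normal tilt',np.degrees(np.arccos(abs(nn[2]))).round(1))
for r in ctrl.trace('wrist','pallet')[:1]:
    Q=P[r['pixels']&(d>0)]; h=np.median(Q[:,2]);c=cv2.minAreaRect(Q[abs(Q[:,2]-h)<3.5][:,:2].astype(np.float32));print('pallet',h,c)
E
python3 look.py w2
```

```text
tcp (np.float64(-91.8), np.float64(-1.6)) [0.5 0.2 0.9]
0.88 [149.  85. 369. 237.] 9.0 pal (np.float64(-43.8), np.float64(-5.3)) (101.04962158203125, 71.76148986816406) 83.30899810791016 z [ 7.5  9.  10.2]
normal tilt 0.1
0.84 [360. 355. 406. 384.] 6.3 pal (np.float64(-174.0), np.float64(-88.1)) (36.17577362060547, 10.212491035461426) 43.34260940551758 z [2.9 6.3 7.4]
normal tilt 2.6
pallet 8.924223441980047 ((622.7832641601562, 64.46987915039062), (181.69430541992188, 28.574216842651367), 83.41673278808594)
```

Emit:
play_rows:
  targets:
    - [0.42,0.4,0,0,0]
    - [0.42,0.7,0,0,0]
    - [0.42,0.7,0,0,0]
    - [0.42,0.7,0,0,0]

```text
clock: 6.9
eef_pos: [523.3, 75.1, 23.9]
tool_rot: [-3.141, -0.0, -0.115]
force: [-0.3, -0.4, -0.0]
width: 49.4
gripper_force: 0.0
```

Emit:
play_rows:
  targets:
    - [0.42,0.1,0,0,0]
    - [0.42,0.2,0,0,0]
    - [0.42,0.2,0,0,0]

```text
clock: 7.2
eef_pos: [525.0, 74.8, 23.8]
tool_rot: [3.141, 0.0, -0.114]
force: [-1.3, 0.6, 0.1]
width: 49.5
gripper_force: 0.3
```

Emit:
play_rows:
  targets:
    - [0.42,0.1,0,0,0]
    - [0.42,0.2,0,0,0]
    - [0.42,0.2,0,0,0]

```text
clock: 7.5
eef_pos: [527.2, 74.5, 23.8]
tool_rot: [-3.142, -0.0, -0.115]
force: [-0.4, -0.1, 0.0]
width: 49.7
gripper_force: 0.4
```

Emit:
play_rows:
  targets:
    - [0.42,0.1,0,0,0]
    - [0.42,0.1,0,0,0]
    - [0.42,0.1,0,0,0]

```text
clock: 7.8
eef_pos: [527.3, 74.5, 23.7]
tool_rot: [3.141, 0.001, -0.114]
force: [-5.0, 0.6, 2.5]
width: 49.3
gripper_force: 2.1
```

Emit:
play_rows:
  targets:
    - [0.42,0.1,0,0,0]
    - [0.42,0.1,0,0,0]
    - [0.42,0.1,0,-0.1,0]
    - [0.42,0.1,0,-0.3,0]
    - [0.42,0.1,0,-0.5,0]
    - [0.42,0.1,0,-0.5,0]

```text
clock: 8.4
eef_pos: [527.3, 74.4, 28.4]
tool_rot: [3.141, 0.003, -0.114]
force: [-5.3, 1.0, -0.9]
width: 49.5
gripper_force: 2.7
```

```bash
python3 look.py w3
```

```text
tcp (np.float64(-81.2), np.float64(-1.7)) [-5.   1.7 -0.3]
0.81 [151.  89. 365. 238.] 11.1 pal (np.float64(-35.1), np.float64(-5.1)) (100.75594329833984, 72.91972351074219) 82.92533111572266 z [ 8.4 11.1 13.9]
normal tilt 3.7
0.71 [367. 361. 404. 383.] 6.1 pal (np.float64(-173.3), np.float64(-94.6)) (30.065319061279297, 9.171854019165039) 45.04932403564453 z [2.8 6.1 7.4]
normal tilt 57.7
pallet 8.95907461557303 ((628.4605102539062, 63.94266891479492), (181.9307403564453, 39.730831146240234), 83.3023681640625)
```

Emit:
play_rows:
  targets:
    - [0.42,0.07,0,0,0]
    - [0.42,0.07,0,-0.3,0]
    - [0.42,0.07,0,-0.6,0]
    - [0.42,0.12,0,-0.9,0]
    - [0.42,0.18,0,-1.2,0]
    - [0.42,0.18,0,-1.2,0]

```text
clock: 9.15
eef_pos: [528.5, 74.3, 40.5]
tool_rot: [3.141, 0.004, -0.114]
force: [-7.0, 1.5, 0.4]
width: 49.8
gripper_force: 3.4
```

```bash
python3 look.py w4
```

```text
tcp (np.float64(-80.0), np.float64(-1.7)) [-7.   1.3  0.3]
0.89 [159.  98. 355. 234.] 17.2 pal (np.float64(-32.4), np.float64(-5.0)) (100.75908660888672, 42.07929229736328) 84.14045715332031 z [ 9.1 17.2 25.4]
normal tilt 13.7
0.77 [  4. 270. 108. 345.] 6.4 pal (np.float64(-147.5), np.float64(135.5)) (48.949684143066406, 75.9196548461914) 40.48727035522461 z [0.4 6.4 7.6]
normal tilt 2.0
pallet 8.956883999509614 ((631.0769653320312, 64.13279724121094), (182.00936889648438, 45.46798324584961), 83.43077087402344)
```

Emit:
play_rows:
  targets:
    - [0.42,0.05,0,-0.3,0]
    - [0.42,0.13,0,-0.6,0]
    - [0.42,0.2,0,-0.9,0]
    - [0.42,0.29,0,-1.2,0]
    - [0.42,0.4,0,-1.5,0]
    - [0.42,0.52,0,-1.8,0]
    - [0.42,0.55,0,-1.8,0]

```text
clock: 10.0
eef_pos: [534.5, 73.6, 58.8]
tool_rot: [3.141, 0.003, -0.114]
force: [-7.1, 2.0, 3.4]
width: 49.9
gripper_force: 3.4
```

```bash
python3 look.py w5
```

```text
tcp (np.float64(-74.0), np.float64(-1.7)) [-7.2  0.9  2.1]
0.83 [ 18. 266. 105. 332.] 6.4 pal (np.float64(-147.8), np.float64(137.3)) (46.652626037597656, 78.12982940673828) 39.66231155395508 z [1.4 6.4 7.7]
normal tilt 2.6
0.24 [469.  80. 512. 282.] 13.2 pal (np.float64(-53.0), np.float64(-162.2)) (20.133150100708008, 109.59989166259766) 86.06683349609375 z [ 2.3 13.2 19. ]
normal tilt 53.1
```

View pics/w5.png

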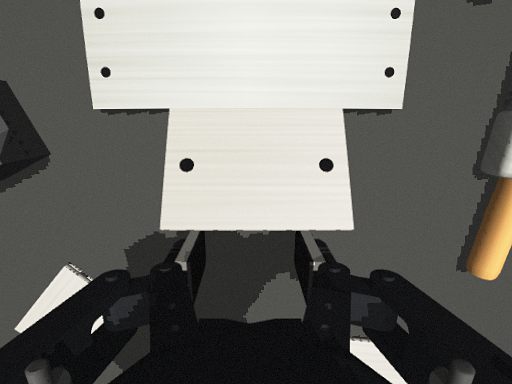

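```bash
cat > tilt.py <<'E'
from h import *
import sys
o=np.array([608.1,66.5]); A=np.array([[.993,-.118],[.118,.993]])
def prof(P):
    Q=P.reshape(-1,3); Q=Q[~np.isnan(Q[:,0])]; L=(Q[:,:2]-o)@A.T
    m=(L[:,0]>-90)&(L[:,0]<100)&(abs(L[:,1]+4)<20)&(Q[:,2]<110)&(Q[:,2]>-5)
    x=L[m,0];z=Q[m,2]
    for a in range(-90,100,6):
        k=(x>=a)&(x<a+6)
        if k.sum()>3: print(a+3,np.percentile(z[k],[5,50,95]).round(0),k.sum(),end=' | ')
    print()
if sys.argv[1] in('top','scene'): im,d=ctrl.get_image(sys.argv[1]); T=None; cam=sys.argv[1]
else:
    cam='wrist'
    if len(sys.argv)>2: q=np.load(sys.argv[2]+'.npz'); d=q['d'];T=q['T']
    else: T=wristT(); im,d=ctrl.get_image('wrist'); cv2.imwrite('pics/t.png',im[:,:,::-1])
prof(cloud(cam,d,T)); s=ctrl.read_state(); print(s['clock'],s['eef_pos'].round(1),s['force'].round(1))
E
python3 tilt.py wrist w5
```

```text
-87 [-2. -1.  0.] 451 | -81 [-2. -1. -0.] 339 | -63 [ 42. 107. 110.] 917 | -57 [ 40.  43. 109.] 1391 | -51 [37. 39. 41.] 999 | -45 [33. 35. 37.] 960 | -39 [30. 32. 34.] 942 | -33 [26. 28. 30.] 886 | -27 [23. 25. 27.] 876 | -21 [20. 21. 23.] 863 | -15 [16. 18. 20.] 785 | -9 [13. 15. 17.] 779 | -3 [ 9. 11. 13.] 767 | 3 [ 8.  9. 10.] 762 | 9 [ 8.  9. 10.] 772 | 15 [ 8.  9. 10.] 787 | 21 [ 8.  9. 10.] 842 | 27 [ 8.  9. 10.] 825 | 33 [ 8.  9. 10.] 857 | 39 [ 8.  9. 10.] 893 | 45 [ 8.  9. 10.] 898 | 51 [ 8.  9. 10.] 934 | 57 [ 8.  9. 10.] 375 | 
10.15 [534.4  73.6  58.5] [-6.6  1.4  1.4]
```

Emit:
play_rows:
  targets:
    - [0.42,0.14,0,-0.25,0]
    - [0.42,0.29,0,-0.5,0]
    - [0.42,0.45,0,-0.75,0]
    - [0.42,0.62,0,-1.0,0]
    - [0.42,0.75,0,-1.05,0]

```text
clock: 10.65
eef_pos: [544.6, 72.6, 69.8]
tool_rot: [-3.141, -0.001, -0.115]
force: [-0.8, 0.1, 0.1]
width: 49.2
gripper_force: 0.0
```

```bash
python3 tilt.py wrist
```

```text
-87 [-2. -1. -0.] 378 | -81 [-2. -1. -0.] 401 | -75 [-0.  9. 10.] 118 | -69 [ 8.  9. 10.] 463 | -63 [ 8.  9. 10.] 479 | -57 [ 8.  9. 10.] 483 | -51 [ 8.  9. 10.] 514 | -45 [ 8.  9. 10.] 518 | -39 [ 8.  9. 10.] 522 | -33 [ 8.  9. 10.] 537 | -27 [ 8.  9. 10.] 561 | -21 [ 8.  9. 10.] 577 | -15 [ 8.  9. 10.] 598 | -9 [ 8.  9. 10.] 598 | -3 [-2. -0. 10.] 644 | 3 [-1.  9. 10.] 578 | 9 [ 8.  9. 10.] 648 | 15 [ 8.  9. 10.] 672 | 21 [ 8.  9. 10.] 696 | 27 [ 8.  9. 10.] 689 | 33 [ 8.  9. 10.] 714 | 39 [ 8.  9. 10.] 742 | 45 [ 8.  9. 10.] 750 | 51 [ 8.  9. 10.] 763 | 57 [ 8.  9. 10.] 789 | 63 [ 8.  9. 10.] 796 | 69 [ 8.  9. 10.] 692 | 
10.7 [544.7  72.5  69.7] [-0.3  0.8  0.8]
```

The fingertips slipped off at about 35°, because lag in x took off the preload. The piece fell back flat, undisturbed. I'll retry slower and with more preload.

Emit:
play_rows:
  targets:
    - [0.42,-1.5,0,0,0]
    - [0.42,-3.0,0,0,0]
    - [0.42,-3.0,0,0,0]
    - [0.42,-3,0,2.5,0]
    - [0.42,-3,0,4.4,0]
    - [0.42,-3,0,4.68,0]
    - [0.42,-3,0,4.68,0]
    - [0.42,-2.5,0,4.68,0]
    - [0.42,-2.1,0,4.68,0]
    - [0.42,-2.1,0,4.68,0]

```text
clock: 11.7
eef_pos: [524.2, 74.9, 22.6]
tool_rot: [-3.141, -0.001, -0.115]
force: [-0.7, 0.2, -0.5]
width: 49.8
gripper_force: 0.0
```

Emit:
play_rows:
  targets:
    - [0.42,0.2,0,0,0]
    - [0.42,0.3,0,0,0]
    - [0.42,0.3,0,0,0]

```text
clock: 12.0
eef_pos: [525.9, 74.6, 22.5]
tool_rot: [3.141, 0.0, -0.115]
force: [-0.9, -0.1, -0.6]
width: 49.6
gripper_force: 0.1
```

```bash
python3 look.py w6
```

```text
tcp (np.float64(-82.6), np.float64(-1.7)) [-0.   0.3  0.7]
0.9 [  3. 281.  99. 346.] 6.3 pal (np.float64(-124.4), np.float64(128.3)) (39.61910629272461, 63.238216400146484) 5.096250534057617 z [-1.   6.3  7.7]
normal tilt 22.2
0.52 [378. 372. 406. 384.] 6.0 pal (np.float64(-171.4), np.float64(-94.0)) (19.05224609375, 7.098940372467041) 42.762939453125 z [3.1 6.  7.3]
normal tilt 53.7
pallet 8.945113602759307 ((626.3043212890625, 64.26593017578125), (181.8605194091797, 37.40152359008789), 83.47142791748047)
```

Emit:
play_rows:
  targets:
    - [0.42,0.15,0,-0.03,0]
    - [0.42,0.3,0,-0.03,0]
    - [0.42,0.3,0,-0.03,0]
    - [0.42,0.3,0,-0.03,0]

```text
clock: 12.55
eef_pos: [527.3, 74.5, 22.7]
tool_rot: [3.141, 0.003, -0.114]
force: [-6.1, 0.4, 3.4]
width: 49.5
gripper_force: 2.7
```

Emit:
play_rows:
  targets:
    - [0.42,0.08,0,0,0]
    - [0.42,0.08,0,-0.2,0]
    - [0.42,0.08,0,-0.4,0]
    - [0.42,0.08,0,-0.6,0]
    - [0.42,0.08,0,-0.8,0]
    - [0.42,0.08,0,-1.0,0]
    - [0.42,0.1,0,-1.2,0]
    - [0.42,0.14,0,-1.4,0]
    - [0.42,0.18,0,-1.6,0]
    - [0.42,0.2,0,-1.7,0]

```text
clock: 13.55
eef_pos: [528.5, 74.3, 39.3]
tool_rot: [3.141, 0.004, -0.114]
force: [-5.5, 1.7, 0.8]
width: 49.8
gripper_force: 3.1
```

Emit:
play_rows:
  targets:
    - [0.42,0.05,0,-0.2,0]
    - [0.42,0.1,0,-0.4,0]
    - [0.42,0.15,0,-0.6,0]
    - [0.42,0.2,0,-0.8,0]
    - [0.42,0.26,0,-1.0,0]
    - [0.42,0.33,0,-1.2,0]
    - [0.42,0.4,0,-1.4,0]
    - [0.42,0.48,0,-1.6,0]
    - [0.42,0.52,0,-1.7,0]
    - [0.42,0.52,0,-1.7,0]

```text
clock: 14.55
eef_pos: [533.9, 73.7, 56.6]
tool_rot: [3.141, 0.004, -0.114]
force: [-6.2, 1.6, 2.8]
width: 49.7
gripper_force: 3.1
```

```bash
python3 tilt.py wrist
```

```text
-87 [-2. -1. -0.] 454 | -81 [-2. -1. -0.] 318 | -63 [ 41. 106. 110.] 1523 | -57 [ 39.  42. 109.] 1628 | -51 [35. 37. 39.] 1005 | -45 [32. 34. 36.] 961 | -39 [29. 31. 33.] 938 | -33 [26. 27. 29.] 923 | -27 [22. 24. 26.] 890 | -21 [19. 21. 23.] 855 | -15 [16. 18. 19.] 814 | -9 [13. 14. 16.] 788 | -3 [ 9. 11. 13.] 776 | 3 [ 8.  9. 10.] 775 | 9 [ 8.  9. 10.] 830 | 15 [ 8.  9. 10.] 817 | 21 [ 8.  9. 10.] 856 | 27 [ 8.  9. 10.] 870 | 33 [ 8.  9. 10.] 888 | 39 [ 8.  9. 10.] 911 | 45 [ 8.  9. 10.] 928 | 51 [ 8.  9. 10.] 965 | 57 [ 8.  9. 10.] 152 | 
14.6 [533.9  73.7  56.5] [-6.2  1.3  0.6]
```

Emit:
play_rows:
  targets:
    - [0.42,0.08,0,0,0]
    - [0.42,0.16,0,-0.1,0]
    - [0.42,0.22,0,-0.2,0]
    - [0.42,0.28,0,-0.3,0]
    - [0.42,0.34,0,-0.4,0]
    - [0.42,0.4,0,-0.5,0]
    - [0.42,0.46,0,-0.6,0]
    - [0.42,0.5,0,-0.65,0]
    - [0.42,0.5,0,-0.65,0]

```text
clock: 15.5
eef_pos: [539.5, 73.1, 63.3]
tool_rot: [3.141, 0.003, -0.114]
force: [-6.6, 0.5, 2.9]
width: 49.2
gripper_force: 3.5
```

```bash
python3 tilt.py wrist
```

```text
-87 [-2. -1.  0.] 411 | -81 [-2. -1. -0.] 443 | -75 [-2. -1. -0.] 116 | -57 [ 43.  45. 110.] 440 | -51 [ 40.  42. 108.] 1197 | -45 [35. 38. 40.] 967 | -39 [31. 33. 36.] 911 | -33 [27. 29. 31.] 883 | -27 [22. 25. 27.] 823 | -21 [18. 20. 23.] 787 | -15 [14. 16. 18.] 748 | -9 [ 9. 11. 14.] 731 | -3 [5. 7. 9.] 657 | 3 [ 4.  9. 10.] 701 | 9 [ 8.  9. 10.] 702 | 15 [ 8.  9. 10.] 749 | 21 [ 8.  9. 10.] 758 | 27 [ 8.  9. 10.] 771 | 33 [ 8.  9. 10.] 792 | 39 [ 8.  9. 10.] 824 | 45 [ 8.  9. 10.] 830 | 51 [ 8.  9. 10.] 862 | 57 [ 8.  9. 10.] 867 | 63 [ 8.  9. 10.] 469 | 
15.55 [539.5  73.1  63.3] [-6.1  0.3  3.8]
```

Emit:
play_rows:
  targets:
    - [0.42,0.1,0,0,0]
    - [0.42,0.2,0,0,0]
    - [0.42,0.3,0,-0.05,0]
    - [0.42,0.4,0,-0.1,0]
    - [0.42,0.5,0,-0.15,0]
    - [0.42,0.6,0,-0.2,0]
    - [0.42,0.7,0,-0.25,0]
    - [0.42,0.7,0,-0.25,0]

```text
clock: 16.35
eef_pos: [541.9, 72.9, 65.5]
tool_rot: [3.139, 0.01, -0.113]
force: [-14.3, 2.4, 11.3]
width: 49.3
gripper_force: 9.7
```

```bash
python3 tilt.py wrist
```

```text
-87 [-2. -1. -0.] 408 | -81 [-2. -1. -0.] 422 | -75 [-2. -1.  0.] 120 | -57 [44. 45. 47.] 146 | -51 [43. 45. 48.] 991 | -45 [ 38.  41. 108.] 1096 | -39 [33. 36. 38.] 948 | -33 [29. 31. 34.] 887 | -27 [24. 26. 29.] 839 | -21 [19. 21. 24.] 801 | -15 [14. 17. 19.] 755 | -9 [ 9. 12. 14.] 704 | -3 [ 4.  7. 10.] 677 | 3 [ 4.  9. 10.] 666 | 9 [ 8.  9. 10.] 692 | 15 [ 8.  9. 10.] 715 | 21 [ 8.  9. 10.] 744 | 27 [ 8.  9. 10.] 758 | 33 [ 8.  9. 10.] 774 | 39 [ 8.  9. 10.] 800 | 45 [ 8.  9. 10.] 809 | 51 [ 8.  9. 10.] 847 | 57 [ 8.  9. 10.] 860 | 63 [ 8.  9. 10.] 810 | 
16.4 [541.9  72.9  65.5] [-16.2   2.3  12.2]
```

Emit:
play_rows:
  targets:
    - [0.42,0.0,0,-0.1,0]
    - [0.42,0.05,0,-0.2,0]
    - [0.42,0.1,0,-0.3,0]
    - [0.42,0.18,0,-0.4,0]
    - [0.42,0.26,0,-0.5,0]
    - [0.42,0.34,0,-0.6,0]
    - [0.42,0.42,0,-0.7,0]
    - [0.42,0.42,0,-0.7,0]

```text
clock: 17.2
eef_pos: [549.3, 72.0, 73.1]
tool_rot: [3.14, 0.005, -0.114]
force: [-10.4, 1.6, 9.0]
width: 49.1
gripper_force: 6.9
```

```bash
python3 tilt.py wrist
```

```text
-87 [-2. -1. -0.] 367 | -81 [-2. -1. -0.] 375 | -75 [-2. -1. -0.] 394 | -69 [-1. -0.  0.] 12 | -51 [51. 52. 52.] 64 | -45 [51. 53. 55.] 825 | -39 [44. 48. 51.] 1087 | -33 [38. 41. 44.] 983 | -27 [31. 34. 38.] 890 | -21 [24. 27. 31.] 817 | -15 [17. 21. 24.] 743 | -9 [10. 14. 17.] 696 | -3 [ 4.  7. 10.] 612 | 3 [ 3.  9. 10.] 560 | 9 [ 8.  9. 10.] 631 | 15 [ 8.  9. 10.] 640 | 21 [ 8.  9. 10.] 647 | 27 [ 8.  9. 10.] 646 | 33 [ 8.  9. 10.] 696 | 39 [ 8.  9. 10.] 686 | 45 [ 8.  9. 10.] 726 | 51 [ 8.  9. 10.] 731 | 57 [ 8.  9. 10.] 752 | 63 [ 8.  9. 10.] 763 | 69 [ 8.  9. 10.] 777 | 75 [ 8.  9. 10.] 583 | 
17.25 [549.2  72.   73.1] [-9.4  1.4  9.3]
```

Emit:
play_rows:
  targets:
    - [0.42,0.15,0,0,0]
    - [0.42,0.3,0,0,0]
    - [0.42,0.45,0,0,0]
    - [0.42,0.6,0,0,0]
    - [0.42,0.75,0,0,0]
    - [0.42,0.9,0,0,0]
    - [0.42,0.9,0,0,0]

```text
clock: 17.95
eef_pos: [550.7, 71.9, 73.5]
tool_rot: [3.136, 0.018, -0.113]
force: [-28.1, 2.9, 30.2]
width: 49.5
gripper_force: 20.6
```

```bash
python3 tilt.py wrist
```

```text
-87 [-2. -1. -0.] 361 | -81 [-2. -1. -0.] 374 | -75 [-2. -1. -0.] 362 | -45 [52. 54. 55.] 755 | -39 [46. 49. 53.] 1105 | -33 [39. 42. 46.] 1013 | -27 [32. 35. 39.] 918 | -21 [25. 28. 32.] 846 | -15 [18. 21. 24.] 760 | -9 [11. 14. 17.] 705 | -3 [ 4.  7. 10.] 619 | 3 [ 3.  9. 10.] 558 | 9 [ 8.  9. 10.] 633 | 15 [ 8.  9. 10.] 641 | 21 [ 8.  9. 10.] 644 | 27 [ 8.  9. 10.] 647 | 33 [ 8.  9. 10.] 707 | 39 [ 8.  9. 10.] 701 | 45 [ 8.  9. 10.] 715 | 51 [ 8.  9. 10.] 752 | 57 [ 8.  9. 10.] 764 | 63 [ 8.  9. 10.] 780 | 69 [ 8.  9. 10.] 788 | 75 [ 8.  9. 10.] 607 | 
18.0 [550.7  71.9  73.5] [-27.4   2.3  30.4]
```

Emit:
play_rows:
  targets:
    - [0.42,0.0,0,-0.15,0]
    - [0.42,0.0,0,-0.3,0]
    - [0.42,0.0,0,-0.45,0]
    - [0.42,0.1,0,-0.6,0]
    - [0.42,0.2,0,-0.7,0]
    - [0.42,0.2,0,-0.7,0]

```text
clock: 18.6
eef_pos: [560.7, 70.8, 81.2]
tool_rot: [3.14, 0.003, -0.114]
force: [-11.0, 0.5, 16.7]
width: 49.7
gripper_force: 10.4
```

```bash
python3 tilt.py wrist
```

```text
-87 [-2. -1. -0.] 330 | -81 [-2. -1. -0.] 338 | -75 [-2. -1.  0.] 337 | -69 [-2. -1. -0.] 360 | -63 [-2. -1.  0.] 83 | -39 [59. 60. 61.] 176 | -33 [57. 61. 62.] 990 | -27 [46. 51. 56.] 1173 | -21 [36. 41. 46.] 999 | -15 [25. 30. 35.] 846 | -9 [15. 20. 24.] 727 | -3 [ 4.  9. 14.] 645 | 3 [ 8.  9. 10.] 476 | 9 [ 8.  9. 10.] 540 | 15 [ 8.  9. 10.] 537 | 21 [ 8.  9. 10.] 605 | 27 [ 8.  9. 10.] 549 | 33 [ 8.  9. 10.] 612 | 39 [ 8.  9. 10.] 620 | 45 [ 8.  9. 10.] 615 | 51 [ 8.  9. 10.] 636 | 57 [ 8.  9. 10.] 638 | 63 [ 8.  9. 10.] 674 | 69 [ 8.  9. 10.] 681 | 75 [ 8.  9. 10.] 695 | 81 [ 8.  9. 10.] 712 | 87 [ 8.  9. 10.] 731 | 93 [ 8.  9. 10.] 92 | 
18.65 [560.6  70.8  81.2] [-12.    0.6  17.3]
```

Emit:
play_rows:
  targets:
    - [0.42,0.0,0,-0.15,0]
    - [0.42,0.1,0,-0.3,0]
    - [0.42,0.25,0,-0.4,0]
    - [0.42,0.4,0,-0.5,0]
    - [0.42,0.6,0,-0.6,0]
    - [0.42,0.8,0,-0.6,0]
    - [0.42,0.8,0,-0.6,0]

```text
clock: 19.35
eef_pos: [571.5, 69.5, 86.6]
tool_rot: [3.141, -0.001, -0.115]
force: [-3.7, -0.3, 9.2]
width: 49.1
gripper_force: 4.7
```

```bash
python3 tilt.py wrist
```

```text
-87 [-2. -1. -0.] 310 | -81 [-2. -1. -0.] 306 | -75 [-2. -1. -0.] 330 | -69 [-2. -1. -0.] 317 | -63 [-2. -1. -0.] 337 | -57 [-2. -1. -0.] 251 | -27 [61. 65. 66.] 315 | -21 [57. 63. 67.] 1216 | -15 [39. 48. 56.] 1267 | -9 [22. 30. 38.] 956 | -3 [ 5. 13. 21.] 735 | 3 [ 8.  9. 10.] 407 | 9 [ 8.  9. 10.] 497 | 15 [ 8.  9. 10.] 520 | 21 [ 8.  9. 10.] 511 | 27 [ 8.  9. 10.] 519 | 33 [ 8.  9. 10.] 543 | 39 [ 8.  9. 10.] 531 | 45 [ 8.  9. 10.] 542 | 51 [ 8.  9. 10.] 600 | 57 [ 8.  9. 10.] 589 | 63 [ 8.  9. 10.] 579 | 69 [ 8.  9. 10.] 601 | 75 [ 8.  9. 10.] 625 | 81 [ 8.  9. 10.] 655 | 87 [ 8.  9. 10.] 640 | 93 [ 8.  9. 18.] 795 | 99 [ 9. 20. 22.] 855 | 
19.4 [571.5  69.5  86.6] [-4.3 -0.4  8.8]
```

Emit:
play_rows:
  targets:
    - [0.42,-0.2,0,0,0]
    - [0.42,-0.4,0,0,0]
    - [0.42,-0.5,0,0.2,0]
    - [0.42,-0.5,0,0.5,0]
    - [0.42,-0.5,0,0.8,0]
    - [0.42,-0.5,0,1.0,0]
    - [0.42,-0.5,0,1.0,0]

```text
clock: 20.1
eef_pos: [555.9, 71.5, 77.3]
tool_rot: [3.136, 0.017, -0.113]
force: [-28.2, 1.4, 39.7]
width: 49.6
gripper_force: 24.2
```

```bash
python3 tilt.py wrist
```

```text
-87 [-2. -1. -0.] 342 | -81 [-2. -1. -0.] 351 | -75 [-2. -1.  0.] 374 | -69 [-2. -1. -0.] 192 | -45 [56. 56. 57.] 67 | -39 [54. 57. 59.] 902 | -33 [46. 50. 54.] 1128 | -27 [38. 42. 46.] 1012 | -21 [29. 33. 37.] 900 | -15 [21. 25. 29.] 794 | -9 [12. 16. 20.] 706 | -3 [ 4.  8. 12.] 653 | 3 [ 8.  9. 10.] 491 | 9 [ 8.  9. 10.] 600 | 15 [ 8.  9. 10.] 574 | 21 [ 8.  9. 10.] 627 | 27 [ 8.  9. 10.] 625 | 33 [ 8.  9. 10.] 638 | 39 [ 8.  9. 10.] 658 | 45 [ 8.  9. 10.] 691 | 51 [ 8.  9. 10.] 679 | 57 [ 8.  9. 10.] 705 | 63 [ 8.  9. 10.] 730 | 69 [ 8.  9. 10.] 743 | 75 [ 8.  9. 10.] 762 | 81 [ 8.  9. 10.] 656 | 
20.15 [555.9  71.5  77.3] [-28.    1.6  40.9]
```

Emit:
play_rows:
  targets:
    - [0.42,0.0,0,-0.2,0]
    - [0.42,0.0,0,-0.4,0]
    - [0.42,0.0,0,-0.6,0]
    - [0.42,0.1,0,-0.8,0]
    - [0.42,0.3,0,-0.9,0]
    - [0.42,0.5,0,-1.0,0]
    - [0.42,0.5,0,-1.0,0]

```text
clock: 20.85
eef_pos: [570.8, 69.6, 86.4]
tool_rot: [3.141, 0.0, -0.115]
force: [-4.7, 0.5, 10.1]
width: 49.7
gripper_force: 5.1
```

```bash
python3 tilt.py wrist
```

```text
-87 [-2. -1. -0.] 307 | -81 [-2. -1. -0.] 314 | -75 [-2. -1. -0.] 324 | -69 [-2. -1. -0.] 327 | -63 [-2. -1. -0.] 340 | -57 [-2. -1. -0.] 200 | -27 [63. 65. 66.] 404 | -21 [54. 61. 66.] 1329 | -15 [38. 46. 53.] 1186 | -9 [21. 29. 36.] 934 | -3 [ 5. 12. 20.] 713 | 3 [ 8.  9. 10.] 430 | 9 [ 8.  9. 10.] 479 | 15 [ 8.  9. 10.] 519 | 21 [ 8.  9. 10.] 523 | 27 [ 8.  9. 10.] 528 | 33 [ 8.  9. 10.] 529 | 39 [ 8.  9. 10.] 530 | 45 [ 8.  9. 10.] 590 | 51 [ 8.  9. 10.] 549 | 57 [ 8.  9. 10.] 609 | 63 [ 8.  9. 10.] 601 | 69 [ 8.  9. 10.] 610 | 75 [ 8.  9. 10.] 625 | 81 [ 8.  9. 10.] 644 | 87 [ 8.  9. 10.] 651 | 93 [ 8.  9. 20.] 802 | 99 [ 9. 20. 22.] 743 | 
20.9 [570.7  69.7  86.4] [-4.9  0.5  9.6]
```

Emit:
play_rows:
  targets:
    - [0.42,0.2,0,-0.1,0]
    - [0.42,0.4,0,-0.18,0]
    - [0.42,0.6,0,-0.25,0]
    - [0.42,0.8,0,-0.3,0]
    - [0.42,1.0,0,-0.33,0]
    - [0.42,1.2,0,-0.36,0]
    - [0.42,1.2,0,-0.36,0]

```text
clock: 21.6
eef_pos: [584.1, 68.1, 90.0]
tool_rot: [-3.141, -0.002, -0.115]
force: [-1.9, -0.6, 7.5]
width: 49.6
gripper_force: 3.0
```

```bash
python3 tilt.py wrist
```

```text
-87 [-2. -1. -0.] 279 | -81 [-2. -1. -0.] 292 | -75 [-2. -1. -0.] 313 | -69 [-2. -1. -0.] 295 | -63 [-2. -1. -0.] 325 | -57 [-2. -1. -0.] 306 | -51 [-2. -1. -0.] 332 | -45 [-2. -1.  0.] 98 | -15 [63. 68. 69.] 432 | -9 [50. 63. 69.] 1574 | -3 [ 9. 31. 48.] 1532 | 3 [ 7.  9. 10.] 395 | 9 [ 8.  9. 10.] 462 | 15 [ 8.  9. 10.] 446 | 21 [ 8.  9. 10.] 484 | 27 [ 8.  9. 10.] 463 | 33 [ 8.  9. 10.] 512 | 39 [ 8.  9. 10.] 512 | 45 [ 8.  9. 10.] 508 | 51 [ 8.  9. 10.] 531 | 57 [ 8.  9. 10.] 534 | 63 [ 8.  9. 10.] 524 | 69 [ 8.  9. 10.] 584 | 75 [ 8.  9. 10.] 552 | 81 [ 8.  9. 10.] 603 | 87 [ 8.  9. 10.] 598 | 93 [ 8.  9. 19.] 771 | 99 [11. 21. 22.] 658 | 
21.65 [583.9  68.2  90. ] [-1.4 -0.5  7.4]
```

Emit:
play_rows:
  targets:
    - [0.42,0.2,0,-0.05,0]
    - [0.42,0.4,0,-0.1,0]
    - [0.42,0.6,0,-0.1,0]
    - [0.42,0.8,0,-0.1,0]
    - [0.42,1.0,0,-0.1,0]
    - [0.42,1.2,0,-0.1,0]
    - [0.42,1.4,0,-0.1,0]
    - [0.42,1.4,0,-0.1,0]

```text
clock: 22.45
eef_pos: [597.1, 66.4, 90.3]
tool_rot: [-3.141, -0.0, -0.115]
force: [0.0, 0.6, 0.2]
width: 49.7
gripper_force: 0.0
```

```bash
python3 tilt.py wrist; cp pics/t.png pics/w7.png
```

```text
-87 [-2. -1. -0.] 270 | -81 [-2. -1. -0.] 276 | -75 [-2. -1. -0.] 277 | -69 [-2. -1. -0.] 292 | -63 [-2. -1. -0.] 296 | -57 [-2. -1. -0.] 309 | -51 [-2. -1. -0.] 304 | -45 [-2. -1. -0.] 310 | -39 [-2. -1. -0.] 332 | -33 [-2. -1. -0.] 92 | -3 [64. 66. 69.] 368 | 3 [ 9. 53. 69.] 2562 | 9 [ 8.  9. 10.] 420 | 15 [ 8.  9. 10.] 440 | 21 [ 8.  9. 10.] 452 | 27 [ 8.  9. 10.] 464 | 33 [ 8.  9. 10.] 449 | 39 [ 8.  9. 10.] 502 | 45 [ 8.  9. 10.] 451 | 51 [ 8.  9. 10.] 516 | 57 [ 8.  9. 10.] 519 | 63 [ 8.  9. 10.] 522 | 69 [ 8.  9. 10.] 530 | 75 [ 8.  9. 10.] 581 | 81 [ 8.  9. 10.] 539 | 87 [ 8.  9. 10.] 587 | 93 [ 8.  9. 13.] 618 | 99 [ 9. 21. 22.] 651 | 
22.5 [596.9  66.5  90.3] [-0.6 -0.   0.3]
```

View pics/w7.png

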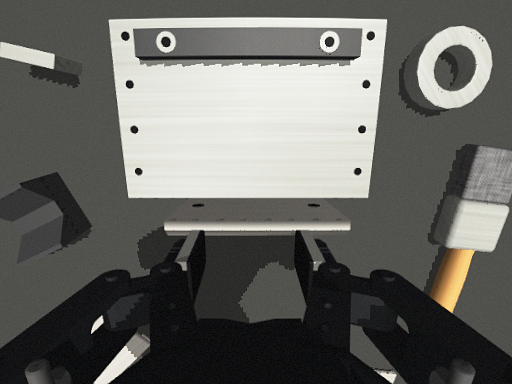

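Emit:
play_rows:
  targets:
    - [0.42,-0.1,0,0,0]
    - [0.42,-0.2,0,0,0]
    - [0.42,-0.3,0,0,0]
    - [0.42,-0.3,0,0,0]

```text
clock: 22.9
eef_pos: [593.6, 67.0, 90.4]
tool_rot: [3.142, 0.0, -0.114]
force: [0.2, 0.3, -0.6]
width: 49.6
gripper_force: 0.0
```

```bash
python3 tilt.py wrist | head -1 | tr '|' '\n' | sed -n 9,16p;  python3 tilt.py wrist | tail -1
```

```text
-39 [-2. -1.  0.] 230 
 -9 [64. 65. 66.] 181 
 -3 [67. 69. 70.] 634 
 3 [ 9. 43. 69.] 2390 
 9 [ 8.  9. 10.] 426 
 15 [ 8.  9. 10.] 443 
 21 [ 8.  9. 10.] 466 
 27 [ 8.  9. 10.] 474 
23.0 [593.8  66.9  90.5] [-0.1  0.2 -0.8]
```

Emit:
play_rows:
  targets:
    - [0.42,-0.2,0,0,0]
    - [0.42,-0.4,0,0,0]
    - [0.42,-0.4,0,0,0]

```text
clock: 23.3
eef_pos: [589.4, 67.4, 90.4]
tool_rot: [3.141, 0.0, -0.114]
force: [-0.4, -0.3, 0.3]
width: 49.4
gripper_force: 0.0
```

```bash
python3 tilt.py wrist | tr '|' '\n' | grep -v '\-1' | head -6
```

```text
-9 [65. 68. 69.] 491 
 -3 [11. 50. 69.] 2621 
 3 [ 8.  9. 10.] 376 
 9 [ 8.  9. 10.] 444 
 15 [ 8.  9. 10.] 444 
 21 [ 8.  9. 10.] 446
```

Emit:
play_rows:
  targets:
    - [0.42,0.3,0,0.05,0]
    - [0.42,0.6,0,0.1,0]
    - [0.42,0.9,0,0.1,0]
    - [0.42,1.2,0,0.1,0]
    - [0.42,1.5,0,0.1,0]
    - [0.42,1.8,0,0.1,0]
    - [0.42,2.0,0,0.1,0]

```text
clock: 24.05
eef_pos: [610.0, 64.9, 89.3]
tool_rot: [3.142, -0.0, -0.115]
force: [-0.4, 0.2, -0.2]
width: 49.4
gripper_force: 0.0
```

```bash
python3 tilt.py wrist | tr '|' '\n' | grep -v '\-1\.' | head -8;python3 tilt.py wrist | tail -1
```

```text
-9 [10. 11. 12.] 52 
 -3 [30. 31. 31.] 32 
 3 [31. 32. 32.] 25 
 9 [ 8.  9. 47.] 385 
 15 [ 8. 62. 64.] 864 
 21 [ 8. 64. 65.] 1223 
 27 [ 8.  9. 64.] 581 
 33 [ 8.  9. 10.] 450 
24.15 [610.1  65.   89.4] [-1.   0.6 -0.9]
```

Emit:
play_rows:
  targets:
    - [0.42,0,0,0,0]
    - [0.42,0,0,0,0]
    - [0.42,0,0,0,0]

```text
clock: 24.45
eef_pos: [609.6, 65.1, 89.4]
tool_rot: [3.142, 0.0, -0.114]
force: [-0.3, 0.5, 0.7]
width: 49.5
gripper_force: 0.0
```

```bash
python3 tilt.py wrist | tr '|' '\n' | grep -v '\-1\.' | tail -n +1;python3 look.py w8
```

```text
-21 [13. 14. 14.] 36 
 -15 [15. 18. 20.] 255 
 -9 [18. 19. 20.] 408 
 -3 [14. 16. 20.] 530 
 3 [14. 16. 20.] 319 
 9 [18. 19. 20.] 452 
 15 [15. 17. 20.] 517 
 21 [17. 19. 20.] 401 
 27 [15. 19. 20.] 558 
 33 [14. 15. 16.] 472 
 39 [15. 19. 20.] 456 
 45 [18. 19. 20.] 536 
 51 [ 8. 15. 18.] 579 
 57 [ 8.  9. 10.] 479 
 63 [ 8.  9. 10.] 487 
 69 [ 8.  9. 10.] 520 
 75 [ 8.  9. 10.] 530 
 81 [ 8.  9. 10.] 568 
 87 [ 8.  9. 10.] 550 
 93 [ 8.  9. 20.] 590 
 99 [ 9. 21. 22.] 558 
 
24.5 [609.6  65.   89.4] [-0.2  1.  -0.1]
tcp (np.float64(1.7), np.float64(-1.2)) [-0.3  1.4  0.3]
0.93 [ 98. 337. 152. 384.] 6.4 pal (np.float64(-152.7), np.float64(123.2)) (20.595157623291016, 67.02981567382812) 37.95536422729492 z [1.  6.4 7.5]
normal tilt 60.0
0.69 [183. 148. 330. 246.] 18.3 pal (np.float64(17.0), np.float64(-5.3)) (100.79839324951172, 69.57386779785156) 83.40562438964844 z [13.8 18.3 20.1]
normal tilt 0.4
pallet 9.169455484875712 ((668.4848022460938, 59.34410095214844), (181.0791015625, 120.98226928710938), 83.42835235595703)
```

View pics/w8.png

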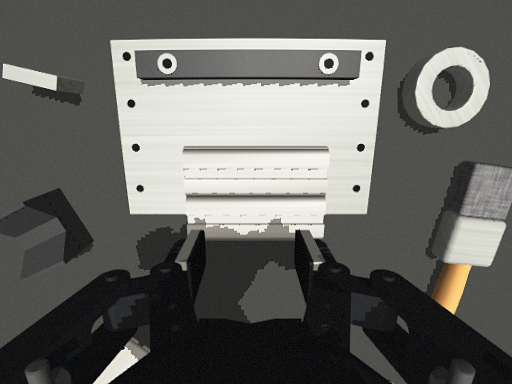

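Emit:
play_rows:
  targets:
    - [0.42,-1.5,0,0,0]
    - [0.42,-3.2,0,0,0]
    - [0.42,-4.6,0,0,0]
    - [0.42,-4.6,0,0,0]
    - [0.42,-4.6,0,2,0]
    - [0.42,-4.6,0,4,0]
    - [0.42,-4.6,0,5.2,0]
    - [0.42,-4.6,0,5.5,0]
    - [0.42,-4.6,0,5.55,0]
    - [0.42,-4.6,0,5.55,0]

```text
clock: 25.65
eef_pos: [564.7, 70.5, 34.5]
tool_rot: [-3.141, -0.001, -0.114]
force: [0.2, -0.8, 0.3]
width: 49.6
gripper_force: 0.0
```

Emit:
play_rows:
  targets:
    - [0.42,0.6,0,0,0]
    - [0.42,1.2,0,0,0]
    - [0.42,1.7,0,0,0]
    - [0.42,2.2,0,0,0]
    - [0.42,2.7,0,0,0]
    - [0.42,3.2,0,0,0]
    - [0.42,3.7,0,0,0]
    - [0.42,4.2,0,0,0]
    - [0.42,4.7,0,0,0]
    - [0.42,4.7,0,0,0]

```text
clock: 26.65
eef_pos: [611.3, 65.1, 34.4]
tool_rot: [-3.141, -0.0, -0.115]
force: [-2.3, 0.6, 5.0]
width: 49.6
gripper_force: 2.3
```

```bash
python3 look.py w9
```

```text
tcp (np.float64(3.4), np.float64(-1.0)) [-1.9 -0.4  4.5]
0.58 [151.  93. 370. 233.] 18.3 pal (np.float64(50.3), np.float64(-4.9)) (100.97180938720703, 69.71532440185547) 83.37528228759766 z [13.9 18.3 20.1]
normal tilt 0.1
pallet 9.229706580702583 ((668.8512573242188, 59.24287033081055), (182.1746368408203, 120.78005981445312), 83.4941635131836)
```

Emit:
play_rows:
  targets:
    - [0.42,0.3,0,0,0]
    - [0.42,0.6,0,0,0]
    - [0.42,0.8,0,0,0]
    - [0.42,0.8,0,0,0]

```text
clock: 27.2
eef_pos: [618.0, 64.4, 34.3]
tool_rot: [3.141, 0.001, -0.114]
force: [-3.1, 0.8, 7.6]
width: 49.3
gripper_force: 4.2
```

Emit:
play_rows:
  targets:
    - [0.42,0.1,0,0,0]
    - [0.42,0.2,0,0,0]
    - [0.42,0.2,0,0,0]

```text
clock: 27.5
eef_pos: [619.7, 64.2, 34.3]
tool_rot: [3.141, 0.002, -0.114]
force: [-5.6, 1.0, 8.3]
width: 49.6
gripper_force: 4.6
```

```bash
python3 look.py w10
```

```text
tcp (np.float64(11.8), np.float64(-1.0)) [-4.8  0.1  8. ]
0.62 [151.  92. 368. 232.] 18.3 pal (np.float64(58.7), np.float64(-4.9)) (100.93831634521484, 69.59220886230469) 83.38359832763672 z [14.  18.3 20.1]
normal tilt 0.2
pallet 9.241027872815067 ((668.50927734375, 59.30180740356445), (181.92776489257812, 121.0898208618164), 83.51815795898438)
```

Emit:
play_rows:
  targets:
    - [0.42,0.1,0,-0.04,0]
    - [0.42,0.2,0,-0.04,0]
    - [0.42,0.2,0,-0.04,0]

```text
clock: 27.95
eef_pos: [622.1, 63.7, 34.3]
tool_rot: [3.141, 0.001, -0.114]
force: [-3.9, 0.8, 5.4]
width: 49.4
gripper_force: 3.4
```

Emit:
play_rows:
  targets:
    - [0.42,0.1,0,0,0]
    - [0.42,0.1,0,0,0]
    - [0.42,0.1,0,0,0]

```text
clock: 28.25
eef_pos: [622.3, 63.8, 34.3]
tool_rot: [3.141, 0.003, -0.114]
force: [-5.6, 0.2, 8.0]
width: 49.3
gripper_force: 4.7
```

```bash
python3 look.py w11
```

```text
tcp (np.float64(14.4), np.float64(-1.0)) [-5.1  0.   7.5]
pallet 9.234543465841242 ((668.436279296875, 59.27036666870117), (181.61215209960938, 121.21669006347656), 83.52085876464844)
```

Emit:
play_rows:
  targets:
    - [0.42,0.1,0,0,0]
    - [0.42,0.15,0,0,0]
    - [0.42,0.15,0,0,0]

```text
clock: 28.7
eef_pos: [622.4, 63.8, 34.3]
tool_rot: [3.14, 0.005, -0.114]
force: [-8.5, 1.5, 9.9]
width: 49.5
gripper_force: 6.6
```

Emit:
play_rows:
  targets:
    - [0.42,-0.5,0,0,0]
    - [0.42,-1.2,0,0,0]
    - [0.42,-2.5,0,0,0]
    - [0.42,-4,0,-0.5,0]
    - [0.42,-4,0,-3,0]
    - [0.42,-4,0,-8,0]
    - [0.42,-4,0,-10,0]
    - [0.42,-4,0,-10,0]
    - [0.42,-4,0,-10,0]

```text
clock: 29.6
eef_pos: [585.4, 67.3, 134.2]
tool_rot: [3.141, -0.001, -0.115]
force: [0.1, 0.1, 0.3]
width: 49.5
gripper_force: 0.0
```

```bash
python3 look.py w12; python3 tilt.py wrist | tr '|' '\n' | tail -14
```

```text
tcp (np.float64(-23.2), np.float64(-2.1)) [-1.1  0.2 -0.1]
0.85 [348. 326. 375. 363.] 6.4 pal (np.float64(-195.2), np.float64(-126.0)) (50.62693405151367, 24.977754592895508) 0.5270370244979858 z [5.  6.4 7.5]
normal tilt 0.3
0.64 [193.  54. 318. 146.] 18.2 pal (np.float64(61.0), np.float64(-5.1)) (100.84453582763672, 69.95927429199219) 83.27471923828125 z [13.9 18.2 20.2]
normal tilt 0.1
pallet 9.236210900764348 ((668.667236328125, 59.594993591308594), (181.282470703125, 120.65780639648438), 83.45367431640625)
 33 [18. 19. 20.] 385 
 39 [14. 19. 20.] 373 
 45 [14. 15. 16.] 362 
 51 [18. 19. 20.] 396 
 57 [16. 18. 20.] 389 
 63 [15. 17. 19.] 409 
 69 [18. 19. 20.] 405 
 75 [14. 16. 20.] 359 
 81 [14. 16. 20.] 454 
 87 [18. 19. 20.] 454 
 93 [14. 17. 19.] 367 
 99 [15. 21. 22.] 406 
 
29.8 [584.6  67.6 132.9] [-0.3  0.4 -0.1]
```

View pics/w12.png

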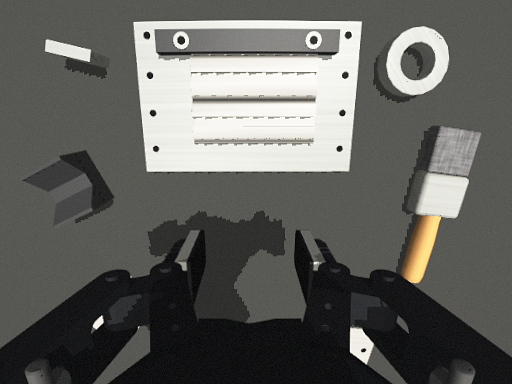

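The piece lies milled face up (190–317, 57–145). Its far side touches the stop rail, it is square to within 0.2°, flat, and the fingertips are clear of it.

```bash
python3 -c "
from cell import ctrl
print(ctrl.finish_job())"
```

```text
the job is handed in; nothing more can be done
None
```

I handed the job in with the test piece turned milled face up, flat on the pallet and seated square against the stop rail; the first try at tipping it slipped and was repeated, and no verdict came back.

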